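# Isolate the gearbox and hold its cover over the screw holes

## Robot

A 6-joint arm with a two-finger parallel gripper is mounted at the origin on the work surface. World frame = base frame: x ahead of the robot, y to its left, z up, the work surface at z = 0. Lengths are in m, angles in rad, forces in N, time in s.
With the tool pointing down it reaches from about 0.3 to 0.775 m from the base axis. Payload 14.6 kg.
Tool frame: the origin (TCP) lies at the very end of the fingers, on their centre line; the grasp point (between the pads) lies 19 mm behind it; z points along the fingers, y is the line along which they close (so a half turn about z gives the same grasp; the last joint's range is limited). The gripper opens to 94 mm and grips with 3 to 60 N. Pads are 16 mm wide; open, the fingers measure 119 mm over their backs; the gripper's body (75 mm by 177 mm) begins 78 mm behind the grasp point.
Start: joints at [1.137, 0.3, 1.521, -0, 1.321, -0.067], TCP at [0.197, 0.513, 0.184] pointing down, gripper open.
Joint ranges: [-3.03, 3.03], [-0.79, 2.21], [0.23, 2.52], [-1.04, 4.18], [0, 3.07], [-2.55, 2.55]. Speed limits (rad/s): [2.22, 2.22, 2.57, 3.14, 3.14, 3.14].

## Interface

Orientations are given as [roll, pitch, yaw] about the fixed x, y, z axes, in that order (R = Rz(yaw) Ry(pitch) Rx(roll)).
In Python, from station import ctrl gives the robot as it stands.
- The arm moves only by the shell command python3 -m pendant 'ROWS' [OPENING] [FORCE]. ROWS is JSON, a list of rows, each a list of 2 entries, a list of its own where there are three numbers: the shift along the world's x, y, z in cm, then the turn about the world's z in rad. A call has 1 to 20 rows; each row shifts and turns the commanded pose from where the row before left it; what a row does not reach is not made up. A row lasts 1/12 s, in which the tool goes at most 41.7 mm and 7.16 degrees, less where a joint would pass 70% of its speed; a pose out of reach is approached as far as the arm can. A call is refused whole if a number of a shift passes 4.17 or a number of a turn 0.125, either way. A call with a gripper value outside its range is refused whole. OPENING is the opening, from 0 (shut) to 1 (fully open), set as the call begins (- or left out, the last holds). The fingers move at their own pace and stop on an object; FORCE is the grip in N (left out, the last holds). Time passes only in rows, so rows that do not move let the fingers close. It gives the time, the measured TCP pose, the force, the opening and the grip force at its end, in the units of the state.
- ctrl.get_obs(): the state, without advancing time (a new reading comes with each control period).
- ctrl.camera(name): name is "scene" or "top" or "wrist"; returns a dict with "color" (420x560x3 uint8, red, green, blue), "intrinsics" (3x3 intrinsics, pixels), "camera_from_world" (4x4, takes a point from world to camera coordinates). Camera axes: x right, y down, z forward; pixel columns grow to the right and rows downward; lengths in m; the calibration is good to about 2 mm. A picture is of the moment at which its call begins. There is no depth.
- ctrl.hand_in(): hands the job in; it is judged then, once.
The state is a dict: "time_s": time; "qpos": joint angles; "joint_vel": joint speeds; "tau": joint torques, N m; "ee_pos": TCP position; "eef_rot": TCP orientation; "force": force on the tool from outside, world axes, zero at the start; "moment": the same for the moment, N m; "grip_width": finger opening in m; "grip_force": force on a finger pad.
Only numpy, scipy, OpenCV 4.12 (cv2) and the standard library are available. Lean on these libraries where they do the work, as an engineer would, in place of code of your own. Each camera call takes 0.05 s, during which the arm holds its last target. There are 200 camera calls.

## Task

Isolate the gearbox first: take the key out of the wooden block, push it fully into the isolator beside the gearbox, turn it clockwise to the stop and leave it in there. Then lift the cover plate by its handle and hold it level and still about 2 cm above the gearbox, touching nothing, with its three holes right over the three threaded holes; finish while still holding it there, so that a workmate can start the screws. Leave the spanner, the screw tray and the can where they are.

Things in the scene. Friction and masses are not known exactly. Their poses are not given: they have to be found in the camera images.
- gearbox: Gearbox, screwed to the bench: an open-topped green steel box 180 x 130 mm, its rim 85 mm above the bench, gears inside, on a grey foot plate 200 x 150 mm, with a square grey isolator housing (66 x 66 mm, top 32 mm above the bench) standing 150 mm to its +y side. Origin on the bench under the box's centre; x along the box's 180 mm side, away from the robot at yaw 0; y towards the isolator; z up. A stub of the output shaft sticks out of its +x side.
- box_top (a point): Centre of the box's open mouth, in the plane of the rim (85 mm above the bench); axes as the gearbox.
- isolator (a joint): Key isolator, a steel disc 52 mm across with a brass face that holds a keyway. Angle in rad, grows as it turns clockwise seen from above; starts near 0 (0 to 0.2) and stops hard at 1.25 (isolated). Friction about 0.06 N m holds it where it is left.
- keyway (a point): Mouth of the keyway, on the disc's axis, 60 mm above the bench (the disc's outer ring is 1 mm higher, 34 mm inside diameter). The slot is 20 x 10 mm, 26 mm deep; it turns with the disc, its long side along this point's x. z up. At joint value 0 its x stands at +0.6 rad from the gearbox's x.
- holder: Wooden block 60 x 50 x 36 mm, fixed to the bench, with an upright slot in its top in which the key stands. Origin at the centre of its underside; the slot's long side is along its x.
- key: The key as a whole (loose, steel, about 70 g). Origin at the lower end of its blade, z up along the key, x along the wide side of blade and bow.
- key_grip (a point): Centre of the key's bow (the upright tab gripped by hand), 36 mm wide along x, 10 mm thick along y, 44 mm tall (22 mm above and below this point). Below the bow is a round collar 26 mm across and 4 mm thick that stops on the keyway's face; its underside is 26 mm below this point. Below the collar the blade, 18 mm along x, 8 mm along y, 24 mm long; its end is 50 mm below this point. Half a turn about z makes no difference to the fit.
- key_tip (a point): Centre of the lower end of the key's blade, 50 mm below key_grip.
- cover: The gearbox's cover plate as a whole (loose, aluminium, about 0.35 kg, mass varies a little), 180 (x) x 130 (y) x 5 mm, lying flat on the bench with its handle up. Origin at the centre of its underside. Three through holes of 14 mm: two at the corners of its -x short side, one in the middle of its +x short side. It matches the box when its axes lie as the gearbox's.
- cover_handle (a point): Centre of the grip bar of the cover's handle, over the plate's centre and 50 mm above the plate's underside. The bar is 84 mm long along the plate's x, 13 mm wide along y, 14 mm tall (free space 38 mm high below it, between two end posts 61 mm apart). Axes as the cover.
- hole_a (a point): Cover hole at the near right corner (-74,-49 mm) of the plate in its own x, y: centre, on the plate's underside. Belongs over thread_a.
- thread_a (a point): Threaded 8 mm hole in a steel boss at the near right corner (-74,-49 mm) of the gearbox in its own x, y: centre of its mouth, level with the rim, 85 mm above the bench.
- hole_b (a point): Cover hole at the near left corner (-74,+49 mm) of the plate in its own x, y: centre, on the plate's underside. Belongs over thread_b.
- thread_b (a point): Threaded 8 mm hole in a steel boss at the near left corner (-74,+49 mm) of the gearbox in its own x, y: centre of its mouth, level with the rim, 85 mm above the bench.
- hole_c (a point): Cover hole at the middle of the far short side (+74,0 mm) of the plate in its own x, y: centre, on the plate's underside. Belongs over thread_c.
- thread_c (a point): Threaded 8 mm hole in a steel boss at the middle of the far short side (+74,0 mm) of the gearbox in its own x, y: centre of its mouth, level with the rim, 85 mm above the bench.
- wrench: Bystander: a steel spanner about 200 mm long, 8 mm thick, lying beyond the work.
- tray: Bystander: a grey plastic tray 100 x 140 x 30 mm with screws in it, beyond the work.
- oil: Bystander: an upright white can, 54 mm across, 120 mm tall, beyond the work.
There are look-alikes about, which are no part of the job. What is meant by the cover is not yellow, and is the smaller of those in its own colour.

How it is judged:
On the way, in this order (a step that is already met when the one before it is completed fails the run):
1. the key is fully in the isolator's keyway (z of key_tip in the frame of keyway below -0.018 m and horizontal distance between key_tip and keyway below 0.004 m), for 0.2 s.
2. the key, still fully in, has turned the isolator to its stop (all of step 1 and value of joint isolator above 1.12 rad), for 0.2 s.
3. the cover is lifted clear of the bench in the fingers (height (world z) of cover_handle above 0.09 m and contact force between the fingers and cover above 1 N), for 0.2 s.
At the end, for the whole second after the job is handed in: Cover held in the fingers, still, level within 0.08 rad, not touching the gearbox, its underside 8 to 35 mm above the rim, each hole within 4 mm (horizontally) of its threaded hole; key let go in the isolator, blade at least 18 mm deep, isolator past 1.12 rad (all of step 2 and horizontal distance between hole_a and thread_a below 0.004 m and horizontal distance between hole_b and thread_b below 0.004 m and horizontal distance between hole_c and thread_c below 0.004 m and z of hole_a in the frame of box_top between 0.008 and 0.035 m and z of hole_b in the frame of box_top between 0.008 and 0.035 m and z of hole_c in the frame of box_top between 0.008 and 0.035 m and contact force between the fingers and cover above 1 N and contact force between cover and gearbox below 0.2 N and linear speed of cover below 0.02 m/s and angle between cover's own z axis and vertical below 0.08 rad and contact force between the fingers and key below 0.1 N); the arm keeps its last pose, push and grip.
It fails at once if the spanner is moved by more than 3 cm (distance of wrench from where it was at the start of the episode above 0.03 m).
It fails at once if the screw tray is moved by more than 3 cm (distance of tray from where it was at the start of the episode above 0.03 m).
It fails at once if the can is moved by more than 3 cm (distance of oil from where it was at the start of the episode above 0.03 m).
It also fails if it takes over 58 s, if anything falls off the work surface, if the arm or the gripper's body presses on something with over 40 N, if the wrist force passes 120 N, or if a joint passes its speed limit or range.

## Working session

There is one attempt and no reset: what is moved stays moved. The work goes in short steps, Python scripts to look and compute and a shell command to move; the robot and the scene stay as the last step left them, time stands still between calls to the robot, and variables do not carry over. Pictures are saved under pics/ and viewed, at most 10 in all, crops included, and the job is handed in when it is done.

```bash
mkdir -p pics; cat > h.py <<'E'
import numpy as np, cv2, json
from station import ctrl
def snap(name,fn):
    d=ctrl.camera(name); cv2.imwrite(f'pics/{fn}.png',d['color'][:,:,::-1])
    np.savez(f'pics/{fn}.npz',K=d['intrinsics'],T=d['camera_from_world'],c=d['color']); return d
def load(fn): return np.load(f'pics/{fn}.npz')
def back(fn,u,v,z):
    d=load(fn);K,T=d['K'],d['T'];R,t=T[:3,:3],T[:3,3]
    r=R.T@np.linalg.inv(K)@[u,v,1.];c=-R.T@t
    return c+r*(z-c[2])/r[2]
def proj(fn,p):
    d=load(fn);q=d['T'][:3,:3]@np.array(p)+d['T'][:3,3];q=d['K']@q;return q[:2]/q[2]
def crop(fn,u0,v0,w,h,s,out):
    c=load(fn)['c'][v0:v0+h,u0:u0+w,::-1];cv2.imwrite(f'pics/{out}.png',cv2.resize(c,None,fx=s,fy=s,interpolation=cv2.INTER_CUBIC))
E
python3 - <<'E'
from h import *
for n in('top','scene'):
    d=snap(n,n+'0');T=d['camera_from_world'];print(n,d['intrinsics'][0,0],(-T[:3,:3].T@T[:3,3]).round(3))
a=load('top0')['c'];b=load('scene0')['c']
E
ls
```

```text
top 384.84269767122146 [ 0.296 -0.087  1.079]
scene 436.1214145089056 [ 1.701 -0.137  0.933]
h.py
pics
```

View pics/top0.png

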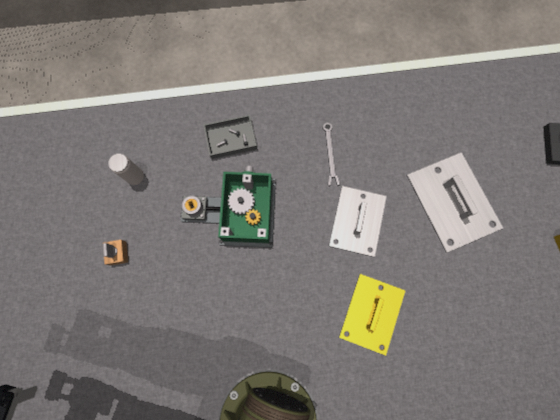

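View pics/scene0.png

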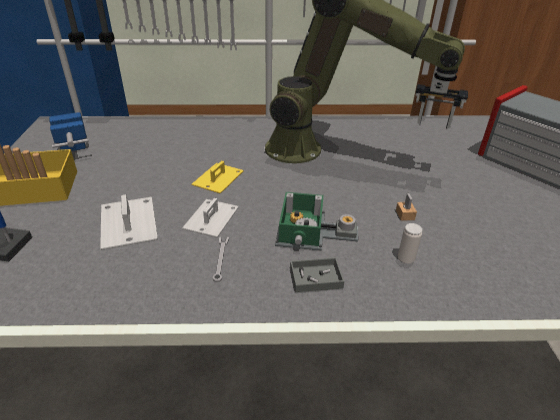

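Candidates for the cover in top0 are a white plate at (358,221), a larger white plate at (455,201) and a yellow plate at (373,314). The small white one at (358,221) fits the description. The key stands in the orange block at (115,252), the isolator is at (193,207) and the gearbox at (246,207).

```bash
python3 - <<'E'
from h import *
crop('top0',95,150,190,120,4,'cA'); crop('top0',320,175,80,90,6,'cB')
E
```

```text
(no output)
```

View pics/cA.png

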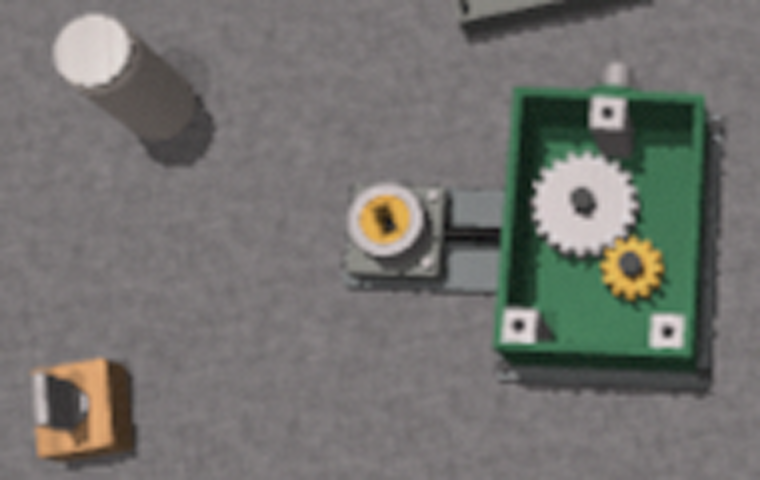

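View pics/cB.png

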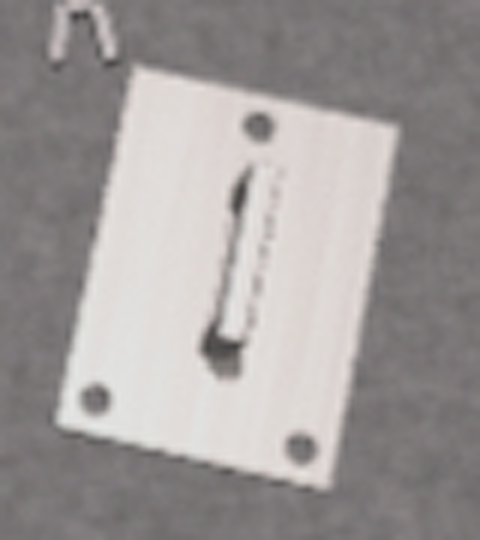

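```bash
python3 - <<'E'
from h import *
f=lambda x,y,s,u,v:((x+.5)/s-.5+u,(y+.5)/s-.5+v)
def fit(loc,W):
    loc=np.array(loc);W=np.array(W)[:,:2];lc=loc-loc.mean(0);wc=W-W.mean(0)
    y=np.arctan2((lc[:,0]*wc[:,1]-lc[:,1]*wc[:,0]).sum(),(lc*wc).sum());R=np.array([[np.cos(y),-np.sin(y)],[np.sin(y),np.cos(y)]])
    o=W.mean(0)-R@loc.mean(0);print(o.round(4),'yaw',y.round(4),'res mm',((loc@R.T+o-W)*1e3).round(1).tolist());return o,y
L=[[-.074,-.049],[-.074,.049],[.074,0]]
A=lambda x,y,z:back('top0',*f(x,y,4,95,150),z)
B=lambda x,y,z:back('top0',*f(x,y,6,320,175),z)
o,y=fit(L,[A(667,331,.085),A(518,325,.085),A(607,113,.085)])
print('keyway pred',o+.150*np.array([-np.sin(y),np.cos(y)]),A(387,219,.06), 'slot', (A(378,207,.06)-A(394,233,.06)))
fit(L,[B(301,449,.005),B(95,400,.005),B(259,127,.005)])
p,q=A(37,375,.084),A(44,428,.084);print('key top',p,q,(p+q)/2,np.arctan2(*(p-q)[[1,0]]))
w=np.array([A(33,372,.036),A(105,358,.036),A(115,447,.036),A(40,460,.036)]);print('block',w.mean(0),w)
o=ctrl.get_obs();print(o['ee_pos'],o['eef_rot'],o['qpos'])
E
```

```text
[ 0.5577 -0.0068] yaw -0.1673 res mm [[-0.2, -0.1], [-0.1, 0.1], [0.3, -0.0]]
keyway pred [0.58271254 0.14107125] [0.58235789 0.1394084  0.06      ] slot [0.01964047 0.00953573 0.        ]
[ 0.4919 -0.3153] yaw -0.363 res mm [[0.1, 0.0], [0.1, -0.1], [-0.1, 0.1]]
key top [0.49956613 0.36837008 0.084     ] [0.46424726 0.36463929 0.084     ] [0.48190669 0.36650469 0.084     ] 0.10524147244285385
block [0.48286897 0.36632257 0.036     ] [[0.51179022 0.3929998  0.036     ]
 [0.51532361 0.34373114 0.036     ]
 [0.45340544 0.33895231 0.036     ]
 [0.45095661 0.38960703 0.036     ]]
[0.19715395 0.5131771  0.18384244] [-3.14054344e+00 -3.41895608e-05  2.77480546e+00] [ 1.13739265e+00  3.00430932e-01  1.52150056e+00 -3.68765184e-05
  1.32071032e+00 -6.66073504e-02]
```

```bash
python3 -m pendant '[[[2.85,-1.46,-0.3],0.046],[[2.85,-1.46,-0.3],0.046],[[2.85,-1.46,-0.3],0.046],[[2.85,-1.46,-0.3],0.046],[[2.85,-1.46,-0.3],0.046],[[2.85,-1.46,-0.3],0.046],[[2.85,-1.46,-0.3],0.046],[[2.85,-1.46,-0.3],0.046],[[2.85,-1.46,-0.3],0.046],[[2.85,-1.46,-0.3],0.046],[[0,0,0],0],[[0,0,0],0]]' 0.6 20
python3 - <<'E'
from h import *
snap('wrist','w1');o=ctrl.get_obs();print(o['ee_pos'],o['eef_rot'])
T=load('w1')['T'];print((-T[:3,:3].T@T[:3,3]).round(3),T.round(2))
for p in [(.4819,.3665,.084),(.482,.366,.036)]: print(proj('w1',p))
E
```

```text
time_s: 1.1
ee_pos: [0.4829, 0.3664, 0.1534]
eef_rot: [-3.141, -0.001, -3.051]
force: [0.0, -0.9, -0.0]
grip_width: 0.0563
grip_force: 0.0
[0.48207758 0.36717566 0.15382559] [-3.14122498e+00 -9.91325422e-04 -3.04983867e+00]
[0.403 0.359 0.354] [[-0.09  1.   -0.   -0.32]
 [ 0.96  0.09  0.27 -0.51]
 [ 0.27  0.02 -0.96  0.22]
 [ 0.    0.    0.    1.  ]]
[283.0344377  218.07128972]
[282.4712277  205.07486642]
```

View pics/w1.png

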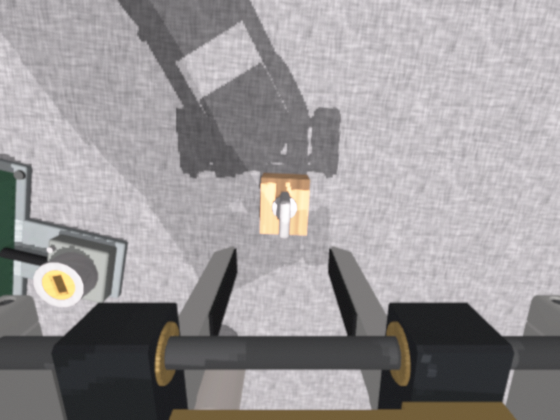

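The key's bow is at about (284,216), upright in the view and midway between the fingers, within 1 px of the prediction. The isolator is at (58,284).

```bash
python3 -m pendant '[[[0,0,-2.14],0],[[0,0,-2.14],0],[[0,0,-2.14],0],[[0,0,-2.14],0],[[0,0,-2.14],0],[[0,0,0],0],[[0,0,0],0]]' 0.6 30
python3 -m pendant '[[[0,0,0],0],[[0,0,0],0],[[0,0,0],0],[[0,0,0],0],[[0,0,0],0],[[0,0,0],0],[[0,0,0],0],[[0,0,0],0]]' 0 30
```

```text
time_s: 1.73
ee_pos: [0.4812, 0.3679, 0.0473]
eef_rot: [-3.141, -0.001, -3.048]
force: [0.5, 0.7, 0.1]
grip_width: 0.0561
grip_force: 0.0
time_s: 2.4
ee_pos: [0.4822, 0.3674, 0.0474]
eef_rot: [-3.142, -0.0, -3.048]
force: [-0.0, -0.4, 1.1]
grip_width: 0.0099
grip_force: 30.0
```

```bash
python3 -m pendant '[[[0,0,1.5],0],[[0,0,2.5],0],[[0,0,3],0],[[0,0,3],0],[[1,-2.27,0],0.031],[[1,-2.27,0],0.031],[[1,-2.27,0],0.031],[[1,-2.27,0],0.031],[[1,-2.27,0],0.031],[[1,-2.27,0],0.031],[[1,-2.27,0],0.031],[[1,-2.27,0],0.031],[[1,-2.27,0],0.031],[[1,-2.27,0],0.031],[[0,0,0],0],[[0,0,0],0],[[0,0,0],0]]'
python3 - <<'E'
from h import *
snap('wrist','w2');o=ctrl.get_obs();print(o['ee_pos'],o['eef_rot'],o['grip_width'])
print(proj('w2',(.5825,.1402,.06)),proj('w2',o['ee_pos']))
E
```

```text
time_s: 3.82
ee_pos: [0.582, 0.1409, 0.1472]
eef_rot: [3.141, -0.0, -2.739]
force: [-0.9, 0.6, -1.0]
grip_width: 0.0095
grip_force: 30.0
[0.58190828 0.141211   0.14728964] [ 3.14139621e+00 -1.29661726e-04 -2.73822316e+00] 0.009725861124448933
[281.65035706 214.02847461] [283.1425241  248.55190521]
```

View pics/w2.png

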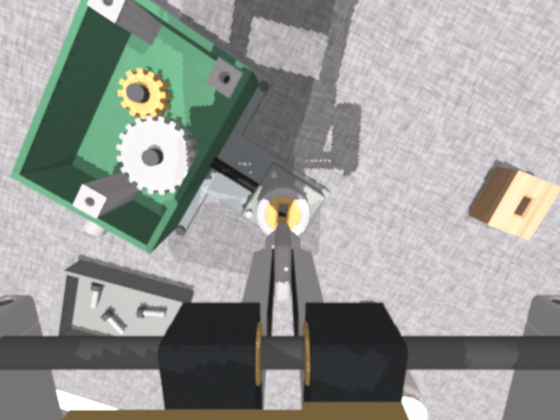

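The key is out: the block's slot at (523,206) is empty. The disc is at about (283,214), directly under the key and partly hidden by it.

```bash
python3 - <<'E'
from h import *
crop('w2',240,165,90,85,7,'cC')
E
```

```text
(no output)
```

View pics/cC.png

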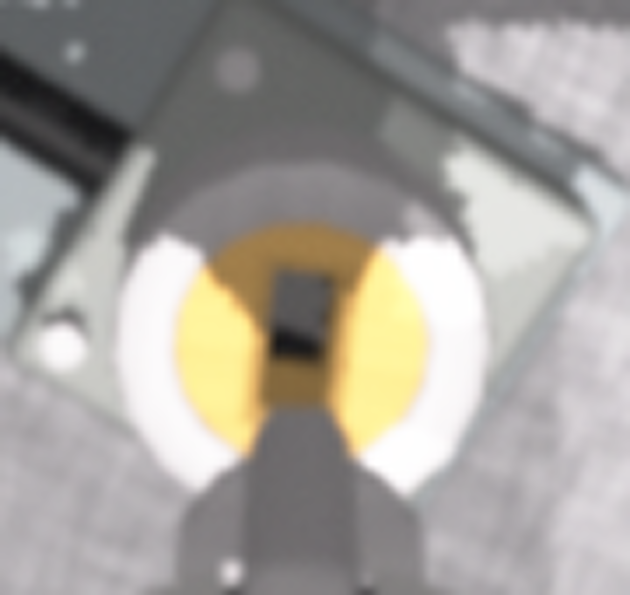

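```bash
python3 - <<'E'
from h import *
c=lambda p:((proj('w2',p)-[240,165]+.5)*7-.5).round(0)
x,y=.5819,.1412
for z in(.112,.136,.14,.184): print(z,c((x,y,z)))
a=-2.739+np.pi
u=np.array([np.cos(a),np.sin(a),0]);v=np.array([-u[1],u[0],0]);
P=np.array([x,y,0])
for z in (.112,.136):print(z,[c(P+[0,0,z]+s*.009*u+t*.004*v).tolist() for s in(1,-1) for t in(1,-1)])
K=np.array([.5825,.1402,.06]);a=.40
u=np.array([np.cos(a),np.sin(a),0]);v=np.array([-u[1],u[0],0]);print('slot',c(K),[c(K+s*.01*u+t*.005*v).tolist() for s in(1,-1) for t in(1,-1)])
# where disc features at +-26 / 17 along image axes
for r,z in((.026,.061),(.017,.061),(.017,.06)):
  q=np.array([c(K*[1,1,0]+[r*np.cos(t),r*np.sin(t),z]) for t in np.linspace(0,6.28,60)]);print(r,z,q.min(0),q.max(0))
E
```

```text
0.112 [304. 470.]
0.136 [305. 546.]
0.14 [305. 560.]
0.184 [306. 758.]
0.112 [[339.0, 544.0], [269.0, 545.0], [340.0, 394.0], [268.0, 394.0]]
0.136 [[343.0, 627.0], [266.0, 628.0], [344.0, 463.0], [265.0, 463.0]]
slot [295. 346.] [[331.0, 416.0], [258.0, 416.0], [332.0, 275.0], [258.0, 275.0]]
0.026 0.061 [103. 159.] [487. 529.]
0.017 0.061 [169. 226.] [420. 467.]
0.017 0.06 [169. 224.] [420. 465.]
```

```bash
python3 - <<'E'
from h import *
c=load('w2')['c'][192:228,266:304,::-1].astype(float)
c=np.clip(c*1.6,0,255)**.7*255**.3
cv2.imwrite('pics/cD.png',cv2.resize(c.astype(np.uint8),None,fx=15,fy=15,interpolation=cv2.INTER_CUBIC))
print(load('w2')['c'][196:226:2,272:296].sum(2)//3)
P=[ctrl.get_obs()['ee_pos'] for _ in range(3)];print(P)
E
```

```text
[[132 133 131 130 128 126 125 124 125 124 125 126 125 125 127 128 130 130
  130 129 129 129 129 129]
 [127 127 126 125 122 121 120 121 120 120 119 119 119 119 119 119 119 121
  124 124 125 128 136 145]
 [122 122 119 120 120 119 118 120 119 118 120 121 118 120 120 120 120 120
  119 120 126 153 200 230]
 [120 121 119 120 118 114 111 108 106 106 109 111 113 113 116 114 115 116
  117 125 155 198 217 226]
 [120 118 119 118 115 112 106  97  90  90  91  92  93  91  86  91 103 108
  115 147 193 215 219 221]
 [171 138 123 119 115 110 103  93  88  88  88  87  87  85  83  89 104 118
  138 184 212 218 218 219]
 [208 183 158 129 114 106  99  90  86  88  87  87  88  86  84  89 116 150
  177 204 215 218 218 219]
 [217 214 208 181 133 108  94  82  84  84  85  85  86  79  74  95 129 168
  193 210 216 217 218 219]
 [219 218 217 206 172 131  87  49  42  48  59  67  72  83  89 108 142 177
  201 215 218 219 219 219]
 [217 218 215 207 181 145  81  33  29  29  27  28  34  53  79 114 154 183
  206 216 218 218 218 218]
 [216 215 211 198 172 138  93  74  70  67  63  59  57  67  89 125 158 182
  209 218 219 219 219 219]
 [216 215 210 194 167 129 104  98  99  99  97  95  94  95 104 133 168 191
  210 215 215 215 216 216]
 [217 216 209 189 162 121 102  99  98  99  98  98  99 101 116 147 179 200
  212 216 216 216 215 215]
 [217 215 206 186 161 128 108 102 101 101 100 101 100 105 123 156 185 206
  215 218 217 216 216 216]
 [214 211 201 187 174 152 124 110 107 108 108 109 109 109 112 135 178 209
  216 217 217 217 218 219]]
[array([0.58190828, 0.141211  , 0.14728964]), array([0.58190828, 0.141211  , 0.14728964]), array([0.58190828, 0.141211  , 0.14728964])]
```

View pics/cD.png

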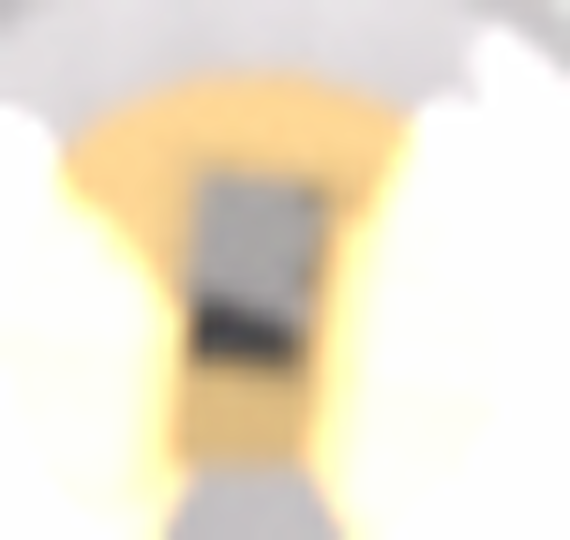

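Slot in the crop runs from (190,165)/(330,190) down and to the left, so its yaw is about 0.10 rad below the key's. Its centre is laterally in line with the blade tip at about (250,500).

```bash
python3 -m pendant '[[[0,0,-1.2],-0.05],[[0,0,-1.2],-0.05],[[0,0,-1.2],0],[[0,0,-1.0],0],[[0,0,0],0],[[0,0,-0.3],0],[[0,0,-0.3],0],[[0,0,-0.3],0],[[0,0,0],0]]'
```

```text
time_s: 4.62
ee_pos: [0.5823, 0.1405, 0.0926]
eef_rot: [3.142, 0.0, -2.838]
force: [-1.6, -0.1, -0.7]
grip_width: 0.0098
grip_force: 30.0
```

Now the tip is 2–3 mm in with almost no force, so I continue.

```bash
python3 -m pendant '[[[0,0,-0.3],0],[[0,0,-0.3],0],[[0,0,-0.3],0],[[0,0,-0.3],0],[[0,0,-0.3],0],[[0,0,0],0]]'
```

```text
time_s: 5.12
ee_pos: [0.582, 0.1403, 0.0765]
eef_rot: [3.141, -0.001, -2.838]
force: [-0.8, -0.1, -2.4]
grip_width: 0.0097
grip_force: 30.0
```

```bash
python3 -m pendant '[[[0,0,-0.3],0],[[0,0,-0.2],0],[[0,0,-0.1],0],[[0,0,-0.1],0],[[0,0,0],0],[[0,0,0],0],[[0,0,0],0]]'
```

```text
time_s: 5.7
ee_pos: [0.5823, 0.1404, 0.0713]
eef_rot: [-3.141, 0.001, -2.838]
force: [-7.6, -1.3, 10.3]
grip_width: 0.0095
grip_force: 30.0
```

```bash
python3 -m pendant '[[[0,0,0],-0.08],[[0,0,0],-0.08],[[0,0,0],-0.08],[[0,0,0],-0.08],[[0,0,0],-0.08],[[0,0,0],-0.08],[[0,0,0],-0.08],[[0,0,0],-0.08],[[0,0,0],-0.08],[[0,0,0],-0.08],[[0,0,0],-0.08],[[0,0,0],-0.08],[[0,0,0],-0.08],[[0,0,0],-0.08],[[0,0,0],0],[[0,0,0],0]]'; python3 -c "
from h import *
print(ctrl.get_obs()['moment'])"
```

```text
time_s: 7.03
ee_pos: [0.5825, 0.1418, 0.0714]
eef_rot: [3.139, -0.001, 2.325]
force: [-5.6, 5.6, 8.2]
grip_width: 0.0095
grip_force: 30.0
[ 1.42908535  1.25251085 -0.00561974]
```

```bash
python3 -m pendant '[[[0,0,0],-0.06],[[0,0,0],-0.06],[[0,0,0],-0.06],[[0,0,0],0],[[0,0,0],0]]'; python3 -c "
from h import *
print(ctrl.get_obs()['moment'])"
```

```text
time_s: 7.45
ee_pos: [0.5826, 0.1417, 0.0714]
eef_rot: [3.139, -0.001, 2.145]
force: [-4.5, 6.3, 8.0]
grip_width: 0.0096
grip_force: 30.2
[1.31463718 1.2352438  0.38577316]
```

The moment of 0.39 N m shows it is hard against the stop. Next I release the key and retreat.

```bash
python3 -m pendant '[[[0,0,0],0],[[0,0,0],0],[[0,0,0.1],0]]'; python3 -m pendant '[[[0,0,0],0],[[0,0,0],0],[[0,0,0],0],[[0,0,0],0],[[0,0,1],0],[[0,0,2.5],0],[[0,0,3],0],[[0,0,3],0],[[0,0,1],0],[[0,0,0],0],[[0,0,0],0]]' 0.5
python3 - <<'E'
from h import *
snap('wrist','w3');snap('top','t3');o=ctrl.get_obs();print(o['ee_pos'],o['eef_rot'],o['qpos'])
a=load('w3')['c'];p=proj('w3',(.5823,.1411,.108));print(p)
u,v=int(p[0])-60,int(p[1])-60;v=max(v,0)
x=cv2.resize(a[v:v+120,u:u+120,::-1],(400,400),interpolation=2)
b=load('t3')['c'][180:230,170:220,::-1]
cv2.imwrite('pics/cE.png',np.hstack([x,cv2.resize(b,(400,400),interpolation=2)]))
E
```

```text
time_s: 7.7
ee_pos: [0.5823, 0.1416, 0.0716]
eef_rot: [3.14, -0.001, 2.146]
force: [-0.6, 7.2, -6.3]
grip_width: 0.0097
grip_force: 30.1
time_s: 8.62
ee_pos: [0.5821, 0.1403, 0.176]
eef_rot: [3.141, 0.0, 2.145]
force: [-0.5, 0.5, 0.3]
grip_width: 0.047
grip_force: 0.0
[0.58160493 0.14023377 0.17462337] [-3.13921691e+00 -9.97293388e-04  2.14468217e+00] [ 1.75386101e-01  4.16969229e-01  1.38583178e+00 -2.79961801e-06
  1.34136822e+00 -3.98500284e-01]
[283.71118633 218.2133315 ]
```

View pics/cE.png

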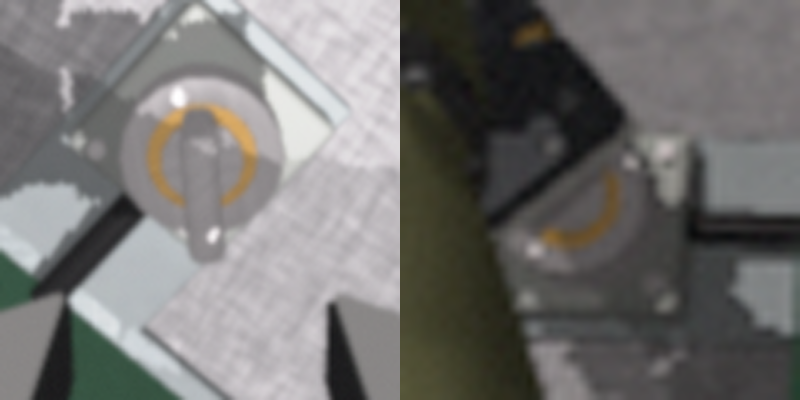

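The key is seated in the disc, centred at (203,160), with the fingers clear of it. Now on to the cover.

```bash
python3 -m pendant '[[[-0.64,-3.26,0],0.045],[[-0.64,-3.26,0],0.045],[[-0.64,-3.26,0],0.045],[[-0.64,-3.26,0],0.045],[[-0.64,-3.26,0],0.045],[[-0.64,-3.26,0],0.045],[[-0.64,-3.26,0],0.045],[[-0.64,-3.26,0],0.045],[[-0.64,-3.26,0],0.045],[[-0.64,-3.26,0],0.045],[[-0.64,-3.26,0],0.045],[[-0.64,-3.26,0],0.045],[[-0.64,-3.26,0],0.045],[[-0.64,-3.26,0],0.045],[[0,0,0],0],[[0,0,0],0],[[0,0,0],0]]'
python3 - <<'E'
from h import *
snap('wrist','w4');o=ctrl.get_obs();print(o['ee_pos'],o['eef_rot'])
a=-.363;R=np.array([[np.cos(a),-np.sin(a)],[np.sin(a),np.cos(a)]])
L=[[-.074,-.049],[-.074,.049],[.074,0]]
im=load('w4')['c'].astype(float).mean(2)
for l in L:
    w=R@l+[.4919,-.3153];p=proj('w4',(*w,.005));u,v=p.round().astype(int)
    if not(20<u<540 and 20<v<400): print('out',p);continue
    s=im[v-18:v+19,u-18:u+19];m=(s<s.max()*.65).astype(np.uint8);n,lab,st,ce=cv2.connectedComponentsWithStats(m)
    print(p,[(st[i][4],(ce[i]-18).round(1).tolist()) for i in range(1,n) if st[i][4]>20], back('w4',*p,.005)-back('w4',p[0]+1,p[1]+1,.005))
E
```

```text
time_s: 10.13
ee_pos: [0.4924, -0.3153, 0.1752]
eef_rot: [3.141, -0.002, 2.774]
force: [-0.1, 0.4, -0.5]
grip_width: 0.0471
grip_force: 0.0
[ 0.49269162 -0.31497107  0.17551607] [ 3.14107754e+00 -1.34614703e-03  2.77503042e+00]
[239.28202803 131.3289466 ] [(np.int32(260), [-9.3, -6.0]), (np.int32(107), [0.2, -0.4])] [-0.00142419 -0.00062898  0.        ]
[325.2659371  130.86993536] [(np.int32(222), [8.5, -6.9]), (np.int32(108), [-16.3, 6.5]), (np.int32(113), [0.5, -0.5])] [-0.0014533  -0.00070627  0.        ]
[282.87167183 251.83621615] [(np.int32(81), [0.1, -0.4]), (np.int32(246), [0.1, 15.2])] [-0.00173195 -0.00069383  0.        ]
```

The wrist view puts the cover holes within 0.5 px of the prediction, so I descend and grip.

```bash
python3 -m pendant '[[[0,0,-2.4],0],[[0,0,-2.4],0],[[0,0,-2.4],0],[[0,0,-2.4],0],[[0,0,-2.4],0],[[0,0,-1.6],0],[[0,0,-0.8],0],[[0,0,0],0],[[0,0,0],0]]'; python3 -m pendant '[[[0,0,0],0],[[0,0,0],0],[[0,0,0],0],[[0,0,0],0],[[0,0,0],0],[[0,0,0],0],[[0,0,0],0],[[0,0,0],0]]' 0 50
```

```text
time_s: 10.93
ee_pos: [0.4931, -0.3155, 0.0329]
eef_rot: [-3.142, 0.0, 2.776]
force: [0.4, -0.1, 1.0]
grip_width: 0.0467
grip_force: 0.0
time_s: 11.6
ee_pos: [0.4928, -0.316, 0.0326]
eef_rot: [3.142, 0.0, 2.775]
force: [-0.0, 2.8, 3.3]
grip_width: 0.0119
grip_force: 50.0
```

```bash
python3 -m pendant '[[[0,0,0.7],0],[[0,0,1.3],0],[[0,0,2],0],[[0,0,2.5],0],[[0,0,2.5],0],[[0,0,2.5],0],[[0,0,2],0],[[0,0,0],0],[[0,0,0],0],[[0,0,0],0]]'; python3 -m pendant '[[[0.4,1.9,0],0.014],[[0.4,1.9,0],0.014],[[0.4,1.9,0],0.014],[[0.4,1.9,0],0.014],[[0.4,1.9,0],0.014],[[0.4,1.9,0],0.014],[[0.4,1.9,0],0.014],[[0.4,1.9,0],0.014],[[0.4,1.9,0],0.014],[[0.4,1.9,0],0.014],[[0.4,1.9,0],0.014],[[0.4,1.9,0],0.014],[[0.4,1.9,0],0.01],[[0.4,1.9,0],0.01],[[0.4,1.9,0],0.01],[[0.4,1.9,0],0],[[0,0,0],0],[[0,0,0],0]]'
python3 - <<'E'
from h import *
snap('wrist','w5');snap('top','t5');o=ctrl.get_obs();print(o['ee_pos'],o['eef_rot'],o['grip_width'],o['force'])
E
```

```text
time_s: 12.43
ee_pos: [0.492, -0.3156, 0.1656]
eef_rot: [3.141, -0.002, 2.775]
force: [0.5, -0.3, -4.5]
grip_width: 0.0115
grip_force: 50.0
time_s: 13.93
ee_pos: [0.556, -0.0114, 0.1656]
eef_rot: [-3.141, -0.003, 2.974]
force: [1.2, 0.5, -3.6]
grip_width: 0.0117
grip_force: 50.0
[ 0.55614069 -0.01249995  0.16623194] [-3.14121324e+00 -1.85347546e-03  2.97251992e+00] 0.011566165816311905 [ 0.44377156 -0.72290661 -3.13174547]
```

```bash
python3 -m pendant '[[[0.2,0.4,0],0],[[0,0.1,-0.8],0],[[0,0,-1],0],[[0,0,-0.7],0],[[0,0,-0.3],0],[[0,0,0],0],[[0,0,0],0],[[0,0,0],0],[[0,0,0],0]]'
python3 - <<'E'
from h import *
snap('wrist','w6');snap('top','t6');o=ctrl.get_obs();print(o['ee_pos'],o['eef_rot'])
p=np.array(o['ee_pos']);a=o['eef_rot'][2]-np.pi;R=np.array([[np.cos(a),-np.sin(a)],[np.sin(a),np.cos(a)]])
L=[[-.074,-.049],[-.074,.049],[.074,0]]
g=-.1673;G=np.array([[np.cos(g),-np.sin(g)],[np.sin(g),np.cos(g)]])
for f in('w6','t6'):
  im=load(f)['c'].astype(float).mean(2)
  for l in L:
    w=R@l+p[:2]+R@[-.0009,0];q=proj(f,(*w,p[2]-.0326+.005));t=proj(f,(*(G@l+[.5577,-.0068]),.085));print(f,'hole',q.round(1),'thread',t.round(1))
a=load('w6')['c'][:,:,::-1];b=load('t6')['c'][150:260,190:290,::-1]
cv2.imwrite('pics/cF.png',np.hstack([cv2.resize(a[60:300,180:400],(440,480),interpolation=2),cv2.resize(b,(360,480),interpolation=2)]))
E
```

```text
time_s: 14.78
ee_pos: [0.5588, -0.007, 0.1397]
eef_rot: [3.142, 0.001, 2.973]
force: [0.3, 0.7, -3.5]
grip_width: 0.0118
grip_force: 50.0
[ 0.55877842 -0.00700262  0.13968279] [3.14153102e+00 5.89400500e-04 2.97281525e+00]
w6 hole [213.3 133.8] thread [220.4 132.7]
w6 hole [352.8 133.7] thread [345.3 132.4]
w6 hole [283.  317.3] thread [283.1 299.7]
t6 hole [260.7 230.6] thread [261.4 232.5]
t6 hole [222.4 229. ] thread [224.1 230.9]
t6 hole [245.4 174.5] thread [246.4 177.8]
```

View pics/cF.png

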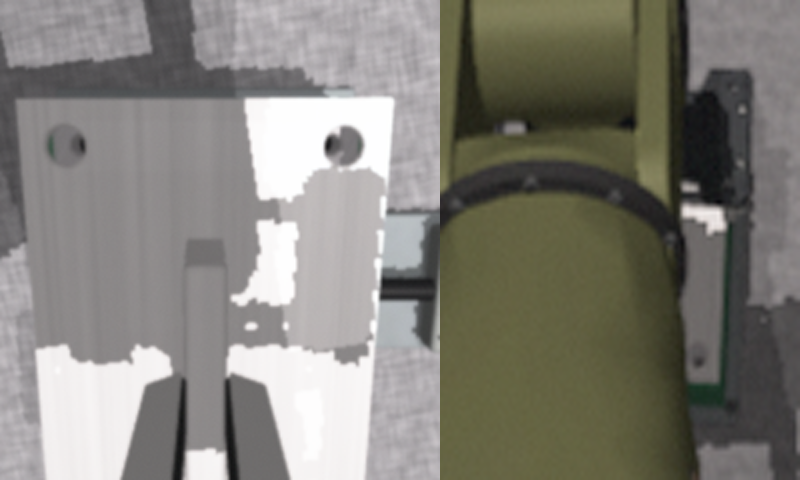

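The view shows hole a at full-frame (213,133) and hole b at (352,133), both within 1 px of prediction. The dark threads show through them at about (221,133) and (346,135), also where predicted for a 2 cm gap. That puts the computed offset below 1 mm with a 22 mm gap, so I hand in.

```bash
python3 -c "
from h import *
print(ctrl.hand_in())"
```

```text
the job is handed in; nothing more can be done
None
```

I handed the job in at about 15 s: the key is in the isolator, turned to its stop and released, and the cover is held about 22 mm above the rim with its holes within about 1 mm of the threads by measurement (hole c inferred from the other two, not seen); the hand-in returned no verdict.

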